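# Set the pressing fixture's ratchet to tighten and press the heat sink down

### The arm

A 6-joint arm with a two-finger parallel gripper is mounted at the origin on the work surface. World frame = base frame: x ahead of the robot, y to its left, z up, the work surface at z = 0. Lengths are in m, angles in rad, forces in N, time in s.
With the tool pointing down it reaches from about 0.35 to 0.975 m from the base axis. Payload 4.9 kg.
Tool frame: the origin (TCP) lies midway between the tips of the shut fingers; the grasp point (between the pads) lies 19 mm behind it; z points along the fingers, y is the direction in which the jaws open and shut (so a half turn about z gives the same grasp; the last joint's range is limited). The gripper opens to 85 mm and grips with 20 to 120 N. Pads are 22 mm wide; open, the fingers measure 114 mm over their backs; the gripper's body (76 mm by 85 mm) begins 54 mm behind the grasp point. The pads swing forward as they close: fully open they stand 13 mm farther back than shut.
Start: joints at [-1.362, 0.053, 1.613, -0, 1.476, -0.119], TCP at [0.201, -0.592, 0.231] pointing down, gripper open.
Joint ranges: [-3.01, 3.01], [-1.01, 2.22], [0.06, 2.58], [-1.02, 4.17], [0.09, 2.62], [-3.14, 3.14]. Speed limits (rad/s): [2.57, 2.57, 3.14, 3.14, 3.14, 3.14].

### API

Orientations are given as a unit quaternion [w, x, y, z].
In Python, from plant import manip, cams gives the robot as it stands.
- The arm moves only by the tool jog_arm, never from a script. Its argument "targets" is a list of rows, each a list of 4 numbers: the shift along the tool's x, y, z in m, then the turn about the tool's z in degrees. A call has 1 to 5 rows; each row is the pose to reach, as a shift and turn from the pose commanded when the call began, along the tool's axes at that moment; what a row does not reach only later rows make up. A row lasts 1/12 s, in which the tool goes at most 41.7 mm and 7.16 degrees, less where a joint would pass 70% of its speed; a pose out of reach is approached as far as the arm can. A call with a gripper value outside its range is refused whole. "fingers" is the opening, from 0 (shut) to 1 (fully open), set as the call begins (left out, the last holds). The fingers move at their own pace and stop on an object; the grip force is fixed at half the most. Time passes only in rows, so rows that repeat a pose let the fingers close. It gives the time, the measured TCP pose, the force and the opening at its end, in the units of the state.
- manip.state(): the state, without advancing time (a new reading comes with each control period).
- cams.grab_frame(name): name is "scene" or "top"; returns the picture (480x640x3 uint8, red, green, blue); there is no depth.
- cams.get_calibration(name): a dict with "camera_matrix" (3x3 intrinsics, pixels), "cam_to_world" (4x4, takes a point from camera to world coordinates). Camera axes: x right, y up, looking along -z (the intrinsics and any distortion apply to the point x, -y, -z); pixel columns grow to the right and rows downward; lengths in m; the calibration is good to about 2 mm. A picture is of the moment at which its call begins. get_calibration takes no time and is no camera call.
- manip.job_done(): hands the job in, once; it reports no verdict.
The state is a dict: "time": time; "joint_pos": joint angles; "joint_vel": joint speeds; "joint_efforts": joint torques, N m; "tool_pos": TCP position; "tool_rot": TCP orientation; "contact_force": force on the tool from outside, world axes, zero at the start; "ft_torque": the same for the moment, N m; "gripper_width": opening from 0.0 (shut) to 1.0 (fully open).
Only numpy, scipy, OpenCV 4.12 (cv2) and the standard library are available. Lean on these libraries where they do the work, as an engineer would, in place of code of your own. Each camera call takes 0.05 s, during which the arm holds its last target. There are 200 camera calls.

### The job

The ratchet handle on the heat-sink pressing fixture has been left set to loosen. Gently flip the pawl lever on its head over to tighten, then work the handle clockwise, with as many strokes as you need, until the screw has taken up and pulls firm at about 10 N of push in the middle of the grip (1.25 N m; more than 1.4 may crack the module). Leave it clamped and the ratchet set to tighten, let go, and leave the other things on the bench alone.

Things in the scene. Friction and masses are not known exactly. Their poses are not given: they have to be found in the camera images.
- fixture: Pressing fixture, fixed to the bench: black base plate 190 x 130 x 16 mm, two steel pillars, aluminium bridge (top 100 mm above the bench). A vertical pressing screw, right-hand thread, 5 mm a turn, runs through the bridge and bears a ratchet handle on top. Origin: on the bench, under the screw's axis; z up, x along the bridge.
- heatsink: Finned aluminium heat sink, 78 x 56 mm, lying on the power module under the bridge. The screw's steel pad, 32 mm across, comes down on its 34 mm wide middle land, 55 mm above the bench. At the start the pad hangs 0.15 to 1.45 mm clear; how far is not measured and must be felt. Origin: on the bench under the screw's axis; axes as the fixture's.
- handle: Steel ratchet handle, 165 mm from axis to end, free to swing right round. Origin: on the screw's axis at bench height; x along the handle, z up. Set to tighten, clockwise strokes drive the screw (0.4 N m while it runs free, then some 0.25 N m more per 0.1 rad) and strokes back click freely (0.2 N m, play up to 0.32 rad). Judge the pull while it moves: at rest friction hides it.
- grip (a point): Middle of the handle's black ribbed grip, on its centre line, 125 mm from the screw's axis, 125 mm above the bench. The grip is a round bar 17 mm in diameter, 85 to 165 mm from the axis; inwards of it come a steel shank of 14 mm diameter and the pear-shaped head, 47 mm across, its top 137 mm above the bench.
- lever (a joint): Pawl lever's angle relative to the handle, rad, clockwise from above positive, stops at +-0.34. It snaps to either side and rests 0.05 to 0.33 from 0, jumping as the pawl clicks. Negative: loosen (the handle drives the screw anticlockwise). Positive: tighten (drives it clockwise). The other way the handle only clicks, 20 teeth a turn.
- pawl_tab: Thumb tab of the pawl lever, dark steel, on top of the head, pointing outwards along the handle: 8 mm wide, 4 to 34 mm from its pivot (which is 21.8 mm from the screw's axis on the handle's centre line), 140 to 154 mm above the bench. 1 to 2 N sideways at its tip flips it; pushed on, it turns the handle (4 to 8 N). Origin: pivot axis at bench height; x towards the tip.
- tab_tip (a point): Centre of the tab's rounded outer end (8 mm across), 30 mm from the pivot, 147 mm above the bench.
- blue_carton: small blue carton, 60 x 42 x 26 mm; loose, not part of the job, to be left where it is. Origin: centre of its underside.
- yellow_carton: small yellow carton, 55 x 40 x 30 mm; loose, not part of the job, to be left where it is. Origin: centre of its underside.
- screwdriver: small screwdriver with a green handle, 160 mm long; loose, not part of the job, to be left where it is. Origin: on the bench under its middle.
- spare_board: spare green circuit board, 85 x 55 mm, 10 mm high; loose, not part of the job, to be left where it is. Origin: centre of its underside.
- usb_adapter: black adapter block, 50 x 34 x 22 mm; loose, not part of the job, to be left where it is. Origin: centre of its underside.
- tweezers: steel tweezers, 130 mm long, 9 mm high; loose, not part of the job, to be left where it is. Origin: centre of its underside.
- tape_roll: roll of tape, 76 mm across, 24 mm high; loose, not part of the job, to be left where it is. Origin: centre of its underside.
- paste_jar: jar of thermal paste, 44 mm across, 50 mm high; loose, not part of the job, to be left where it is. Origin: centre of its underside.

How it is judged:
By the outcome, as a careful person would: the job done as asked, in the order asked, and still so for the second after the job is handed in, with the robot touching nothing.
It also fails if it takes over 61 s, if anything falls off the work surface, if the arm or the gripper's body presses on something with over 40 N, if the wrist force passes 120 N, or if a joint passes its speed limit or range.

## Working session

There is one attempt and no reset: what is moved stays moved. The work goes in short steps, Python scripts to look and compute and a tool call to move; the robot and the scene stay as the last step left them, time stands still between calls to the robot, and variables do not carry over. Pictures are saved under pics/ and viewed, about 8 in all and at most 12, crops included, and the job is handed in when it is done.

Besides the shell and the picture viewer there is one more tool, called as name([rows], argument=value, ...), one row to a line, values as JSON. jog_arm: Moves the arm, as the interface text tells. Its arguments: {"type":"object","properties":{"targets":{"type":"array"},"fingers":{"type":"number"}},"required":["targets"]}

```bash
ls; mkdir -p pics; python3 - <<'E'
from plant import manip,cams
import cv2,numpy as np
print(manip.state())
for n in("scene","top"):
    im=cams.grab_frame(n); cv2.imwrite(f"pics/{n}0.png",im[:,:,::-1]); c=cams.get_calibration(n); print(n,c)
E
```

```text
pics
{'time': 0.0, 'joint_pos': array([-1.36200447e+00,  5.33401162e-02,  1.61430893e+00,  3.53721871e-05,
        1.47599857e+00, -1.19004134e-01]), 'joint_vel': array([ 0.00036106, -0.00096867,  0.00051756, -0.00059473,  0.00023243,
        0.00158409]), 'joint_efforts': array([ 4.37306071e-04, -3.93678153e+01, -3.70174634e+01, -1.07299599e-05,
        7.12155743e-03, -7.37081564e-06]), 'tool_pos': array([ 0.2010995 , -0.59110038,  0.23006448]), 'tool_rot': array([-1.02723598e-03,  9.86598519e-01,  1.63163437e-01, -2.85248851e-05]), 'contact_force': array([-0.15704034, -0.5471982 ,  0.43369467]), 'ft_torque': array([-0.01805913, -0.04243192, -0.03117553]), 'gripper_width': 1.0011225408679898}
scene {'camera_matrix': array([[613.9178814 ,   0.        , 318.6503191 ],
       [  0.        , 613.9178814 , 254.46898358],
       [  0.        ,   0.        ,   1.        ]]), 'cam_to_world': array([[-0.78963176, -0.42246452,  0.444978  ,  1.14785225],
       [ 0.61345331, -0.55836306,  0.55848521,  0.72414574],
       [ 0.01251909,  0.71397088,  0.70006346,  0.9555075 ],
       [ 0.        ,  0.        ,  0.        ,  1.        ]])}
top {'camera_matrix': array([[550.28311215,   0.        , 322.30871424],
       [  0.        , 550.28311215, 241.33079227],
       [  0.        ,   0.        ,   1.        ]]), 'cam_to_world': array([[ 0.01497801,  0.98507158, -0.17149239,  0.3714584 ],
       [-0.99962021,  0.01871999,  0.02022368,  0.05815933],
       [ 0.02313211,  0.17112435,  0.98497785,  1.27130546],
       [ 0.        ,  0.        ,  0.        ,  1.        ]])}
```

View pics/top0.png

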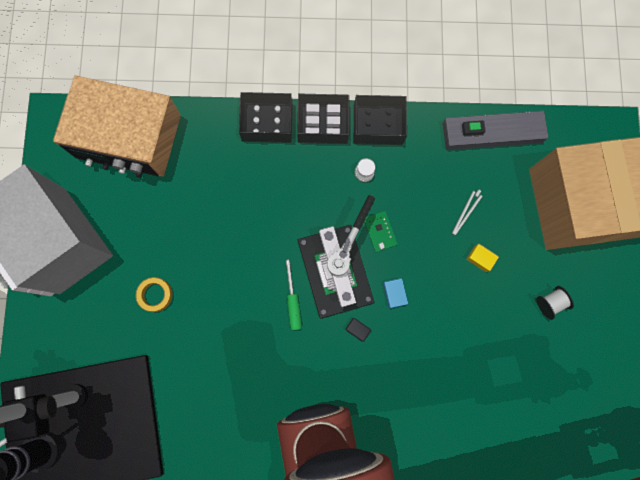

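View pics/scene0.png

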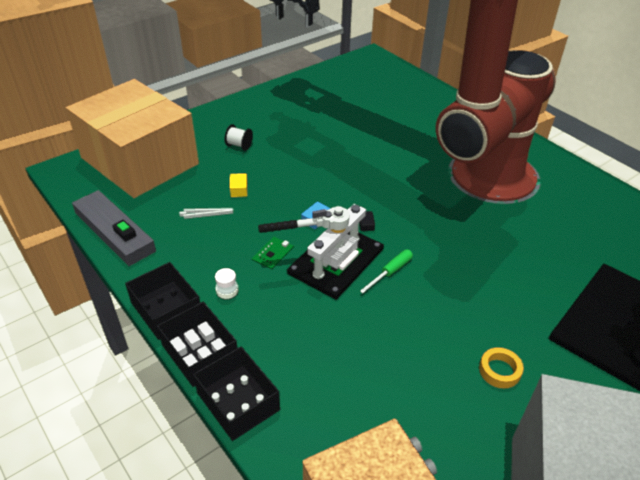

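Top: the screw head is near (339,263), the grip runs about (356,228) to (371,199), and the blue carton is to the right at (396,293). Scene: the head is near (345,215) and the grip end near (262,228). Next I'll crop closer and measure.

```bash
cat > h.py <<'E'
import numpy as np,cv2
from plant import manip,cams
def ray(n,u,v):
    c=cams.get_calibration(n);K=c["camera_matrix"];T=c["cam_to_world"]
    d=np.array([(u-K[0,2])/K[0,0],-(v-K[1,2])/K[1,1],-1]);return T[:3,3],T[:3,:3]@d
def at(n,u,v,z):
    o,d=ray(n,u,v);return (o+d*(z-o[2])/d[2])
def px(n,p):
    c=cams.get_calibration(n);K=c["camera_matrix"];T=c["cam_to_world"]
    q=T[:3,:3].T@(np.asarray(p)-T[:3,3]);return K[0,2]+K[0,0]*q[0]/-q[2],K[1,2]-K[1,1]*q[1]/-q[2]
def crop(n,name,x0,y0,w,h,s):
    im=cams.grab_frame(n);cv2.imwrite("pics/"+name,cv2.resize(im[y0:y0+h,x0:x0+w,::-1],None,fx=s,fy=s,interpolation=cv2.INTER_CUBIC));return im
E
python3 - <<'E'
from h import *
t=cv2.imread("pics/top0.png");s=cv2.imread("pics/scene0.png")
a=cv2.resize(t[185:335,280:420],(560,600),interpolation=2)
cv2.imwrite("pics/c1.png",a)
# grip: dark pixels near handle
g=cv2.cvtColor(t,6); m=((g<45)).astype(np.uint8); m[:190]=0;m[235:]=0;m[:,:345]=0;m[:,385:]=0
n,l,st,ce=cv2.connectedComponentsWithStats(m);i=1+st[1:,4].argmax();print(st[i],ce[i])
ys,xs=np.where(l==i);r=cv2.minAreaRect(np.c_[xs,ys].astype(np.float32));b=cv2.boxPoints(r);print(r)
for p in [ce[i],*b]: print(p,at("top",*p,.125).round(4))
for p in [(339,263)]: print(at("top",*p,.137))
E
```

```text
[357 196  13  23  39] [363.56410256 205.8974359 ]
((363.3999938964844, 207.20001220703125), (2.683281660079956, 25.043960571289062), 26.56505012512207)
[363.56410256 205.8974359 ] [ 0.6498 -0.0526  0.125 ]
[356.59998 217.8    ] [ 0.6234 -0.0378  0.125 ]
[367.8     195.40001] [ 0.6731 -0.0617  0.125 ]
[370.2     196.60002] [ 0.6706 -0.0669  0.125 ]
[359.      219.00002] [ 0.6209 -0.0429  0.125 ]
[ 0.52386771 -0.00053695  0.137     ]
```

View pics/c1.png

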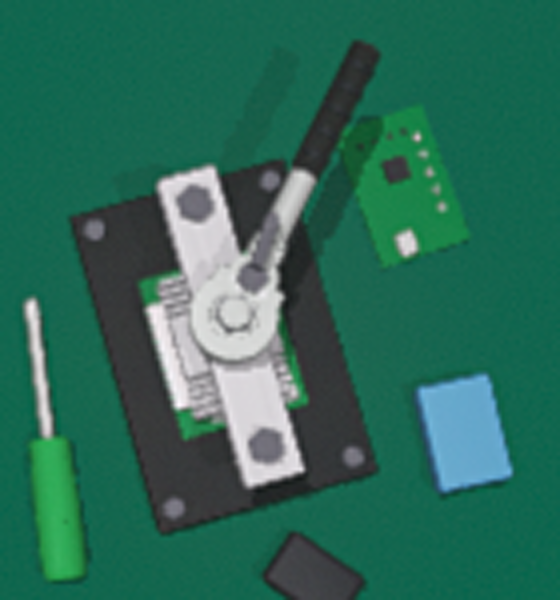

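```bash
python3 - <<'E'
from h import *
f=lambda x,y,z:at("top",280+x/4,185+y/4,z)
A=f(235,314,.137)
pts=dict(axis=A,end=f(366,47,.125),inner=f(305,170,.125),piv=f(252,278,.15),tip=f(273,222,.154))
for k,v in pts.items(): d=(v-A)[:2];print(k,v.round(4),np.hypot(*d).round(4),np.degrees(np.arctan2(d[1],d[0])).round(1))
d=pts['tip']-pts['piv'];print(np.degrees(np.arctan2(d[1],d[0])))
u=(pts['end']-A)[:2];u/=np.hypot(*u)
for k in(-.2,.0): print()
print("scene axis px",px("scene",A),px("scene",pts['end']))
# bridge dir
b1=f(188,178,.1);b2=f(272,480,.1);print(b1,b2,(b1+b2)/2)
for n,c in dict(blue=(468,432,.026),board=(410,190,.01),boardtop=(420,110,.01),jar=None).items() if 0 else []: pass
print("board corners",[f(*c,.01)[:2].round(3) for c in[(420,106),(467,238),(385,266),(345,150)]],"blue",f(468,430,.026)[:2], "jar",at("top",366,168,.05)[:2])
E
```

```text
axis [ 0.5228 -0.      0.137 ] 0.0 0.0
end [ 0.6703 -0.0697  0.125 ] 0.1631 -25.3
inner [ 0.6023 -0.0371  0.125 ] 0.0877 -25.0
piv [ 0.5399 -0.0079  0.15  ] 0.0189 -24.8
tip [ 0.5687 -0.0183  0.154 ] 0.0494 -21.7
-19.78315493999418


scene axis px (np.float64(337.7488543043559), np.float64(213.38773064691532)) (np.float64(258.96568892668387), np.float64(228.6530689287099))
[0.60163441 0.02432131 0.1       ] [ 0.43939627 -0.02243222  0.1       ] [0.52051534 0.00094454 0.1       ]
board corners [array([ 0.665, -0.114]), array([ 0.587, -0.141]), array([ 0.569, -0.094]), array([ 0.638, -0.07 ])] blue [ 0.47371192 -0.13859987] jar [ 0.75800877 -0.0653231 ]
```

```bash
python3 - <<'E'
import cv2
s=cv2.imread("pics/scene0.png");cv2.imwrite("pics/c2.png",cv2.resize(s[180:310,240:400],None,fx=5,fy=4.6,interpolation=2)[:600])
E
```

```text
(no output)
```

View pics/c2.png

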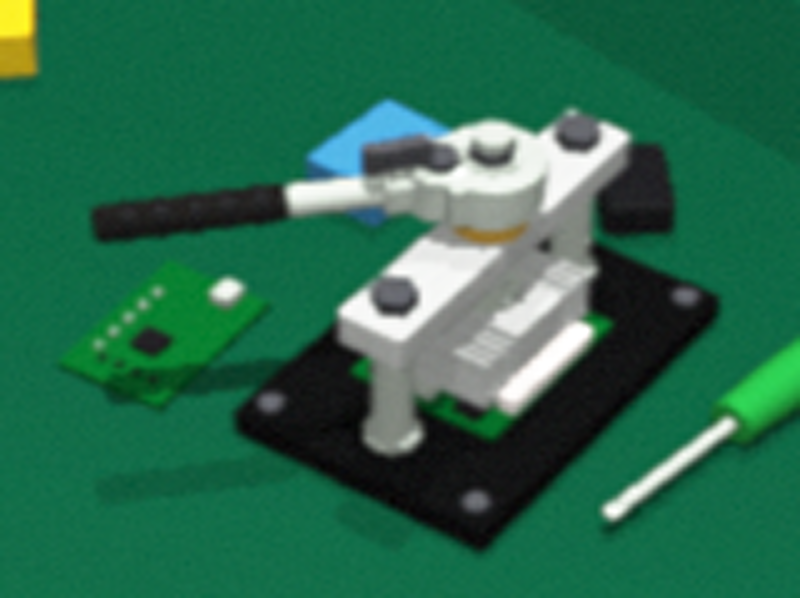

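Two-view check: the handle end predicted from the top view lands at scene (259,228.7) and is seen at (259,228.3). The axis is at about (0.522, 0.000) and the handle points at −25° yaw. The tab is about 5° anticlockwise of it, so it is set to loosen, as described. I'll move above the start side of the tab with the fingers shut.

jog_arm([
  [0.028, -0.0224, 0, 0],
  [0.056, -0.0448, 0, 0],
  [0.084, -0.0672, 0.005, 0],
  [0.112, -0.0896, 0.005, 0],
  [0.1405, -0.112, 0.005, 0],
], fingers=0)

```text
time: 0.52
tool_pos: [0.2985, -0.4385, 0.2252]
tool_rot: [-0.001, 0.987, 0.163, -0.0]
contact_force: [0.5, -0.8, 0.5]
gripper_width: 0.302
```

jog_arm([
  [0.028, -0.0224, 0, 0],
  [0.056, -0.0448, 0, 0],
  [0.084, -0.0672, 0.005, 0],
  [0.112, -0.0896, 0.005, 0],
  [0.1405, -0.112, 0.005, 0],
])

```text
time: 0.93
tool_pos: [0.3954, -0.2872, 0.2205]
tool_rot: [-0.0, 0.987, 0.163, -0.0]
contact_force: [1.2, -0.5, 0.4]
gripper_width: 0.005
```

jog_arm([
  [0.028, -0.0224, 0, 0],
  [0.056, -0.0448, 0, 0],
  [0.084, -0.0672, 0.005, 0],
  [0.112, -0.0896, 0.005, 0],
  [0.1405, -0.112, 0.005, 0],
])

```text
time: 1.35
tool_pos: [0.4923, -0.136, 0.2156]
tool_rot: [-0.0, 0.987, 0.163, -0.0]
contact_force: [1.1, -0.1, 0.2]
gripper_width: 0.001
```

jog_arm([
  [0.028, -0.0224, 0, -7],
  [0.056, -0.0448, 0, -14],
  [0.084, -0.0672, 0.005, -21],
  [0.112, -0.0896, 0.005, -28],
  [0.1405, -0.112, 0.005, -35],
])

```text
time: 1.77
tool_pos: [0.5892, 0.0152, 0.2103]
tool_rot: [-0.0, 0.89, 0.455, -0.001]
contact_force: [0.4, -1.6, 0.5]
gripper_width: 0.003
```

jog_arm([
  [0, 0, 0, -7],
  [0, 0, 0, -14],
  [0, 0, 0, -21],
  [0, 0, 0, -28],
  [0, 0, 0, -35],
])

```text
time: 2.18
tool_pos: [0.5887, 0.0136, 0.2105]
tool_rot: [-0.001, 0.712, 0.702, -0.0]
contact_force: [-0.5, 0.2, 0.4]
gripper_width: -0.002
```

jog_arm([
  [0, 0, 0, -7],
  [0, 0, 0, -14],
  [0, 0, 0, -21],
  [0, 0, 0, -28],
  [0, 0, 0, -35],
])

```text
time: 2.6
tool_pos: [0.5887, 0.0134, 0.2106]
tool_rot: [-0.001, 0.468, 0.883, -0.0]
contact_force: [0.4, -0.3, -0.9]
gripper_width: -0.001
```

jog_arm([
  [0, 0, 0, -7],
  [0, 0, 0, -14],
  [0, 0, 0, -21],
  [0, 0, 0, -28],
  [0, 0, 0, -31],
])

```text
time: 3.02
tool_pos: [0.5887, 0.0134, 0.2106]
tool_rot: [-0.001, 0.216, 0.976, -0.0]
contact_force: [0.2, -0.3, -0.2]
gripper_width: 0.0
```

```bash
cat >> h.py <<'E'
from scipy.spatial.transform import Rotation as R
AX=np.array([.522,0.]);
def frame():
    s=manip.state();q=s["tool_rot"];M=R.from_quat([q[1],q[2],q[3],q[0]]).as_matrix();return s,M
def info(aim=None,ang=None):
    s,M=frame();p=s["tool_pos"];f=s["contact_force"];d=p[:2]-AX
    print("t",round(s["time"],2),"p",p.round(4),"yaw",np.degrees(np.arctan2(M[1,0],M[0,0])).round(1),"F",f.round(2),"M",s["ft_torque"].round(3),"w",round(s["gripper_width"],3),"j6",s["joint_pos"][5].round(2),
     "r",np.hypot(*d).round(4),"ang",np.degrees(np.arctan2(d[1],d[0])).round(2),"Tz",(d[0]*f[1]-d[1]*f[0]).round(3))
    if aim is not None: print("tool delta",(M.T@(np.array(aim)-p)).round(4))
E
python3 - <<'E'
from h import *
info([.589,.013,.146])
crop("top","c3.png",280,185,140,150,4)
E
```

```text
t 3.02 p [0.5887 0.0134 0.2106] yaw 155.1 F [ 0.16 -0.28 -0.15] M [0.008 0.025 0.007] w 0.0 j6 -1.24 r 0.068 ang 11.39 Tz -0.021
tool delta [-0.0006 -0.0002  0.0646]
```

View pics/c3.png

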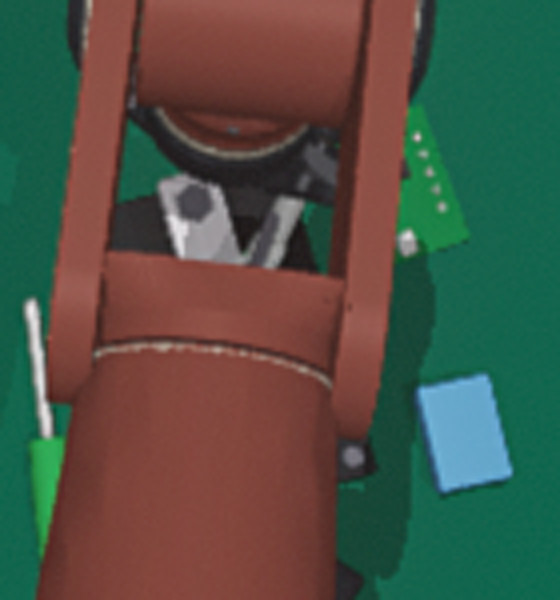

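The top view is blocked by the arm; only the bridge end and the shank still show. I'll lower to tab height, look from the scene camera, then push along tool −y.

jog_arm([
  [0, 0, 0.02, 0],
  [0, 0, 0.04, 0],
  [0, 0, 0.055, 0],
  [0, 0, 0.065, 0],
  [0, 0, 0.065, 0],
])

```text
time: 3.48
tool_pos: [0.5871, 0.0136, 0.1429]
tool_rot: [-0.003, 0.219, 0.976, -0.0]
contact_force: [-0.7, -0.4, 1.0]
gripper_width: 0.001
```

jog_arm([
  [0, -0.003, 0, 0],
  [0, -0.006, 0, 0],
  [0, -0.009, 0, 0],
  [0, -0.009, 0, 0],
])

```text
time: 3.82
tool_pos: [0.5858, 0.0046, 0.1477]
tool_rot: [0.001, 0.219, 0.976, 0.0]
contact_force: [0.2, 0.2, -0.3]
gripper_width: 0.005
```

```bash
python3 - <<'E'
from h import *
info()
crop("scene","c4.png",240,150,160,140,5)
E
python3 -c "
import cv2;i=cv2.imread('pics/c4.png');cv2.imwrite('pics/c4.png',i[:600])"
```

```text
t 3.82 p [0.5858 0.0046 0.1477] yaw 154.7 F [ 0.24  0.22 -0.34] M [-0.01  -0.031  0.05 ] w 0.005 j6 -1.25 r 0.064 ang 4.12 Tz 0.013
```

View pics/c4.png

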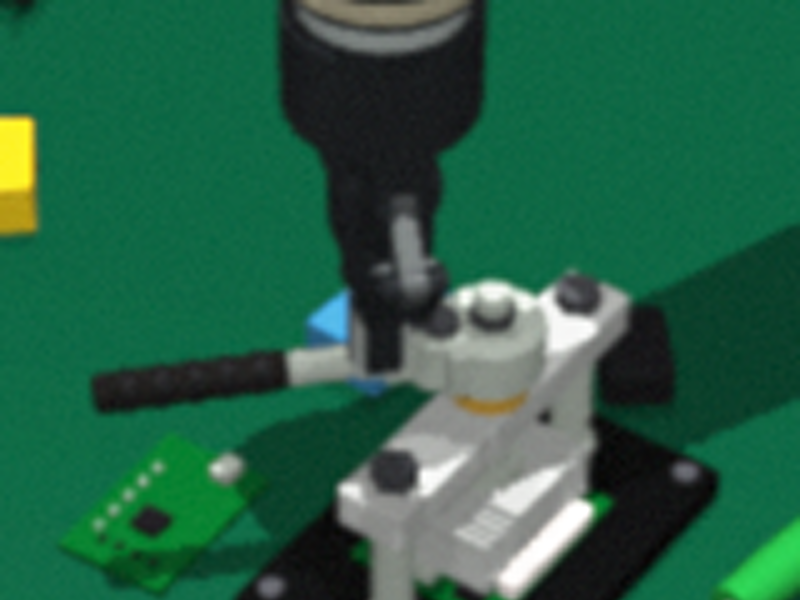

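The fingers are just on the near side of the tab, with the tip at about crop (378,365). Force is near zero. I'll push slowly.

jog_arm([
  [0, -0.001, 0, 0],
  [0, -0.002, 0, 0],
  [0, -0.003, 0, 0],
  [0, -0.004, 0, 0],
  [0, -0.005, 0, 0],
])

```text
time: 4.28
tool_pos: [0.583, 0.0006, 0.1463]
tool_rot: [-0.0, 0.218, 0.976, -0.0]
contact_force: [0.3, -0.2, 0.3]
gripper_width: -0.004
```

jog_arm([
  [0, -0.001, 0, 0],
  [0, -0.002, 0, 0],
  [0, -0.003, 0, 0],
  [0, -0.004, 0, 0],
  [0, -0.005, 0, 0],
])

```text
time: 4.7
tool_pos: [0.5809, -0.0039, 0.1463]
tool_rot: [-0.0, 0.218, 0.976, 0.0]
contact_force: [0.1, -0.0, -0.3]
gripper_width: 0.003
```

jog_arm([
  [0, -0.001, 0, 0],
  [0, -0.002, 0, 0],
  [0, -0.003, 0, 0],
])

```text
time: 4.95
tool_pos: [0.58, -0.006, 0.1463]
tool_rot: [0.0, 0.218, 0.976, 0.001]
contact_force: [2.4, 2.6, -0.7]
gripper_width: 0.005
```

```bash
python3 - <<'E'
from h import *
info()
E
```

```text
t 4.95 p [ 0.58   -0.006   0.1463] yaw 154.8 F [ 2.41  2.6  -0.73] M [ 0.432 -0.341  0.02 ] w 0.005 j6 -1.27 r 0.0583 ang -5.93 Tz 0.165
```

jog_arm([
  [0, -0.0005, 0, 0],
  [0, -0.001, 0, 0],
])

```text
time: 5.12
tool_pos: [0.5796, -0.0071, 0.1464]
tool_rot: [0.0, 0.218, 0.976, 0.0]
contact_force: [2.7, 2.8, -0.5]
gripper_width: -0.001
```

jog_arm([
  [0, -0.0005, 0, 0],
  [0, -0.001, 0, 0],
])

```text
time: 5.28
tool_pos: [0.5792, -0.0081, 0.1465]
tool_rot: [0.0, 0.218, 0.976, 0.0]
contact_force: [3.8, 3.1, 0.2]
gripper_width: -0.0
```

jog_arm([
  [0, -0.0005, 0, 0],
  [0, -0.001, 0, 0],
])

```text
time: 5.45
tool_pos: [0.578, -0.0098, 0.1463]
tool_rot: [-0.0, 0.218, 0.976, -0.001]
contact_force: [0.4, 0.6, 0.2]
gripper_width: 0.003
```

```bash
python3 - <<'E'
from h import *
info()
E
```

```text
t 5.45 p [ 0.578  -0.0098  0.1463] yaw 154.8 F [0.35 0.62 0.22] M [0.027 0.005 0.031] w 0.003 j6 -1.28 r 0.0568 ang -9.96 Tz 0.038
```

Force dropped from 4.9 N to 0.7 N, so it probably snapped over. I'll back off, rise and look.

jog_arm([
  [0, 0.01, 0, 0],
  [0, 0.02, -0.01, 0],
  [0, 0.03, -0.04, 0],
  [-0.03, 0.035, -0.07, 0],
  [-0.06, 0.035, -0.09, 0],
])

```text
time: 5.87
tool_pos: [0.6485, -0.001, 0.2397]
tool_rot: [0.001, 0.217, 0.976, 0.0]
contact_force: [0.5, 0.2, 0.8]
gripper_width: -0.003
```

```bash
python3 - <<'E'
from h import *
info()
crop("scene","c5.png",255,195,100,75,8)
E
```

```text
t 5.87 p [ 0.6485 -0.001   0.2397] yaw 155.0 F [0.46 0.15 0.75] M [-0.058 -0.083  0.001] w -0.003 j6 -1.25 r 0.1265 ang -0.47 Tz 0.02
```

View pics/c5.png

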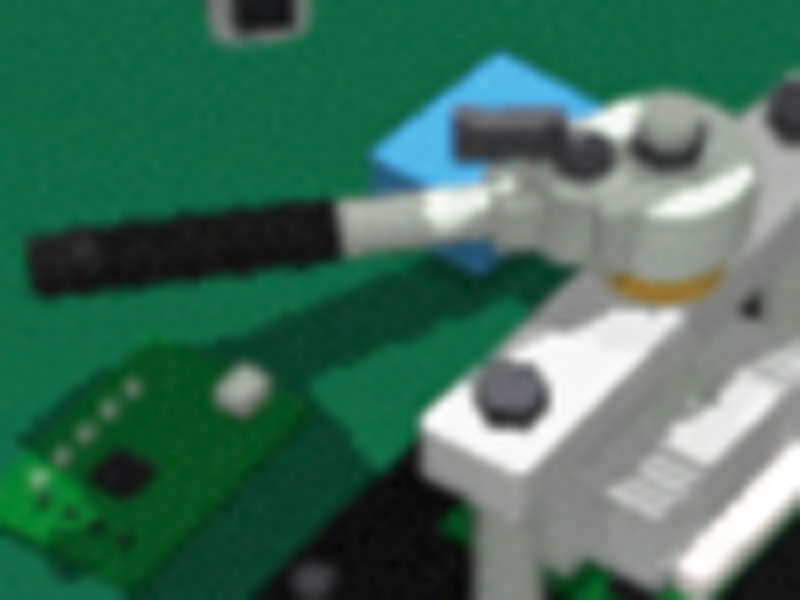

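The tab tip is now at crop (455,135), pointing past the far, clockwise side of the shank. The handle end is unchanged at about (32,265), so the lever has flipped to tighten. Next I'll straddle the grip with partly open fingers.

jog_arm([
  [-0.004, -0.02, 0, 0],
  [-0.008, -0.04, 0, 0],
  [-0.01, -0.053, 0.02, 0],
  [-0.01, -0.053, 0.05, 0],
  [-0.01, -0.053, 0.06, 0],
], fingers=0.4)

```text
time: 6.33
tool_pos: [0.6322, -0.0551, 0.1726]
tool_rot: [-0.003, 0.219, 0.976, -0.0]
contact_force: [-0.8, 0.4, -2.2]
gripper_width: 0.399
```

jog_arm([
  [0, 0, 0, 0],
  [0, 0, 0.015, 0],
  [0, 0, 0.03, 0],
])

```text
time: 6.58
tool_pos: [0.6359, -0.055, 0.1482]
tool_rot: [0.002, 0.218, 0.976, 0.0]
contact_force: [0.1, -0.3, 0.9]
gripper_width: 0.403
```

jog_arm([
  [0, 0, 0.015, 0],
  [0, 0, 0.03, 0],
  [0, 0, 0.043, 0],
  [0, 0, 0.043, 0],
])

```text
time: 6.92
tool_pos: [0.6316, -0.0547, 0.0986]
tool_rot: [-0.003, 0.218, 0.976, -0.0]
contact_force: [-1.6, 0.2, -1.2]
gripper_width: 0.402
```

```bash
python3 - <<'E'
from h import *
info([.6351,-.0532,.106])
crop("scene","c6.png",235,150,130,110,6)
i=cv2.imread("pics/c6.png");cv2.imwrite("pics/c6.png",i[:600])
E
```

```text
t 6.92 p [ 0.6316 -0.0547  0.0986] yaw 154.8 F [-1.6   0.21 -1.21] M [0.022 0.056 0.004] w 0.402 j6 -1.33 r 0.1225 ang -26.55 Tz -0.065
tool delta [-0.0025  0.0029 -0.0074]
```

View pics/c6.png

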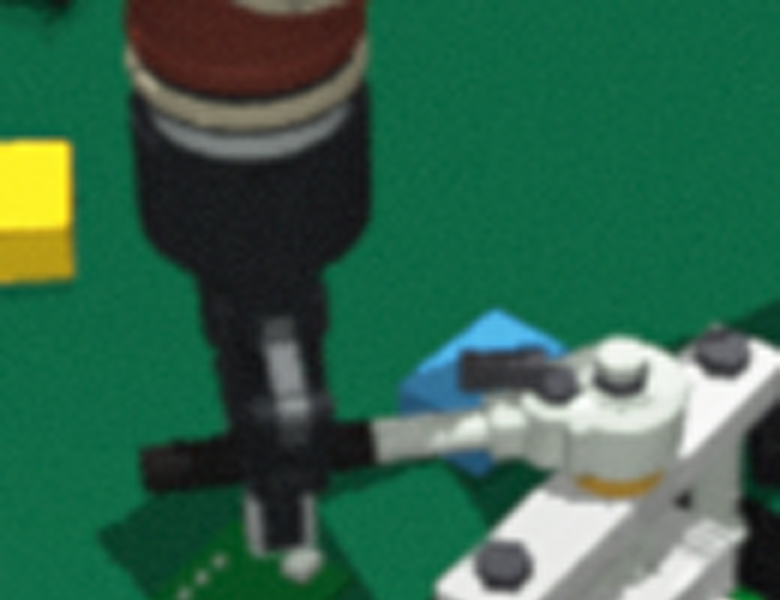

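The fingers straddle the ribbed grip near mid-grip, at crop (280,440). I'll close the gap on the +y side and start the arc in 10° calls.

jog_arm([
  [0, -0.002, -0.001, 0],
  [0, -0.004, -0.002, 0],
  [0, -0.006, -0.003, 0],
  [0, -0.0075, -0.003, 0],
  [0, -0.0085, -0.003, 0],
])

```text
time: 7.38
tool_pos: [0.6314, -0.0632, 0.1077]
tool_rot: [0.001, 0.219, 0.976, 0.0]
contact_force: [1.8, 1.1, 0.9]
gripper_width: 0.399
```

jog_arm([
  [0.0004, -0.0044, 0, 2],
  [0.0009, -0.0087, 0, 4],
  [0.0016, -0.013, 0, 6],
  [0.0024, -0.0173, 0, 8],
  [0.0034, -0.0216, 0, 10],
])

```text
time: 7.8
tool_pos: [0.6187, -0.0807, 0.1072]
tool_rot: [0.001, 0.303, 0.953, 0.001]
contact_force: [1.1, 2.5, 0.4]
gripper_width: 0.4
```

```bash
python3 - <<'E'
from h import *
info()
E
```

```text
t 7.8 p [ 0.6187 -0.0807  0.1072] yaw 144.7 F [1.11 2.52 0.4 ] M [ 0.462 -0.135 -0.015] w 0.4 j6 -1.2 r 0.1259 ang -39.83 Tz 0.333
```

jog_arm([
  [0.0004, -0.0044, 0, 2],
  [0.0009, -0.0087, 0, 4],
  [0.0016, -0.013, 0, 6],
  [0.0024, -0.0173, 0, 8],
  [0.0034, -0.0216, 0, 10],
])

```text
time: 8.22
tool_pos: [0.6032, -0.0962, 0.107]
tool_rot: [0.0, 0.385, 0.923, 0.001]
contact_force: [0.5, 2.6, 0.2]
gripper_width: 0.401
```

```bash
python3 - <<'E'
from h import *
info()
E
```

```text
t 8.22 p [ 0.6032 -0.0962  0.107 ] yaw 134.7 F [0.51 2.55 0.19] M [ 0.514 -0.143 -0.064] w 0.401 j6 -1.06 r 0.1259 ang -49.81 Tz 0.257
```

jog_arm([
  [0.0004, -0.0044, 0, 2],
  [0.0009, -0.0087, 0, 4],
  [0.0016, -0.013, 0, 6],
  [0.0024, -0.0173, 0, 8],
  [0.0034, -0.0216, 0, 10],
])

```text
time: 8.63
tool_pos: [0.5854, -0.1089, 0.1068]
tool_rot: [0.0, 0.464, 0.886, 0.001]
contact_force: [1.5, 3.4, 0.5]
gripper_width: 0.399
```

```bash
python3 - <<'E'
from h import *
info()
E
```

```text
t 8.63 p [ 0.5854 -0.1089  0.1068] yaw 124.7 F [1.52 3.44 0.49] M [ 0.531 -0.194 -0.018] w 0.399 j6 -0.92 r 0.126 ang -59.77 Tz 0.384
```

jog_arm([
  [0.0004, -0.0044, 0, 2],
  [0.0009, -0.0087, 0, 4],
  [0.0016, -0.013, 0, 6],
  [0.0024, -0.0173, 0, 8],
  [0.0034, -0.0216, 0, 10],
])

```text
time: 9.05
tool_pos: [0.5658, -0.1185, 0.1067]
tool_rot: [0.0, 0.54, 0.842, 0.001]
contact_force: [1.1, 3.0, 0.1]
gripper_width: 0.397
```

```bash
python3 - <<'E'
from h import *
info()
E
```

```text
t 9.05 p [ 0.5658 -0.1185  0.1067] yaw 114.7 F [1.06 2.97 0.09] M [ 0.481 -0.293 -0.051] w 0.397 j6 -0.77 r 0.1263 ang -69.7 Tz 0.256
```

jog_arm([
  [0.0004, -0.0044, 0, 2],
  [0.0009, -0.0087, 0, 4],
  [0.0016, -0.013, 0, 6],
  [0.0024, -0.0173, 0, 8],
  [0.0034, -0.0216, 0, 10],
])

```text
time: 9.47
tool_pos: [0.5449, -0.1246, 0.1067]
tool_rot: [0.0, 0.611, 0.792, 0.001]
contact_force: [2.9, 3.2, -1.1]
gripper_width: 0.398
```

```bash
cat >> h.py <<'E'
def tq(L=.15):
    s,M=frame();d=s["tool_pos"][:2]-AX;f=s["contact_force"];m=s["ft_torque"]
    a=d[0]*f[1]-d[1]*f[0]+m[2];b=(d[0]*m[0]+d[1]*m[1])/L+m[2]
    u=-M[:2,0];n=np.array([-u[1],u[0]])  # handle dir, ccw normal
    print("T_F %.3f T_M %.3f  Fnorm %.2f Frad %.2f | from M %.2f %.2f"%(a,b,f[:2]@n,f[:2]@u,m[0]*n[1]/L-m[1]*n[0]/L,m[0]*u[1]/L-m[1]*u[0]/L))
E
python3 - <<'E'
from h import *
info();tq()
E
```

```text
t 9.47 p [ 0.5449 -0.1246  0.1067] yaw 104.7 F [ 2.86  3.21 -1.09] M [ 0.336 -0.377  0.024] w 0.398 j6 -0.62 r 0.1267 ang -79.6 Tz 0.43
T_F 0.454 T_M 0.388  Fnorm 3.58 Frad -2.38 | from M 3.00 -1.53
```

jog_arm([
  [0.0005, -0.0044, 0, 2],
  [0.001, -0.0087, 0, 4],
  [0.0018, -0.013, 0, 6],
  [0.0027, -0.0173, 0, 8],
  [0.0038, -0.0216, 0, 10],
])

```text
time: 9.88
tool_pos: [0.5231, -0.1266, 0.1067]
tool_rot: [0.001, 0.678, 0.735, 0.001]
contact_force: [2.2, 2.1, -1.0]
gripper_width: 0.404
```

```bash
python3 - <<'E'
from h import *
info();tq()
E
```

```text
t 9.88 p [ 0.5231 -0.1266  0.1067] yaw 94.7 F [ 2.19  2.12 -0.99] M [ 0.28  -0.384  0.026] w 0.404 j6 -0.46 r 0.1266 ang -89.49 Tz 0.28
T_F 0.306 T_M 0.353  Fnorm 2.36 Frad -1.93 | from M 2.71 -1.65
```

Still running free (about 0.35 N m). I'll go on.

jog_arm([
  [0.0005, -0.0044, 0, 2],
  [0.001, -0.0087, 0, 4],
  [0.0018, -0.013, 0, 6],
  [0.0027, -0.0173, 0, 8],
  [0.0038, -0.0216, 0, 10],
])

```text
time: 10.3
tool_pos: [0.5013, -0.1249, 0.1067]
tool_rot: [0.001, 0.739, 0.674, 0.001]
contact_force: [3.1, 0.9, -2.5]
gripper_width: 0.397
```

```bash
python3 - <<'E'
from h import *
info();tq()
E
```

```text
t 10.3 p [ 0.5013 -0.1249  0.1067] yaw 84.7 F [ 3.09  0.89 -2.55] M [ 0.126 -0.433 -0.015] w 0.397 j6 -0.3 r 0.1266 ang -99.39 Tz 0.367
T_F 0.352 T_M 0.328  Fnorm 2.99 Frad -1.18 | from M 2.80 -1.10
```

jog_arm([
  [0.0005, -0.0044, 0, 2],
  [0.001, -0.0087, 0, 4],
  [0.0018, -0.013, 0, 6],
  [0.0027, -0.0173, 0, 8],
  [0.0038, -0.0216, 0, 10],
])

```text
time: 10.72
tool_pos: [0.4808, -0.1194, 0.1068]
tool_rot: [0.002, 0.795, 0.606, 0.002]
contact_force: [5.9, -0.5, -3.2]
gripper_width: 0.4
```

```bash
python3 - <<'E'
from h import *
info();tq()
E
```

```text
t 10.72 p [ 0.4808 -0.1194  0.1068] yaw 74.7 F [ 5.89 -0.49 -3.16] M [-0.045 -0.911 -0.048] w 0.4 j6 -0.13 r 0.1263 ang -109.05 Tz 0.723
T_F 0.674 T_M 0.689  Fnorm 5.81 Frad -1.09 | from M 5.93 -1.32
```

Take-up has begun: 0.70 N m. I'll use smaller steps from here.

jog_arm([
  [0.0003, -0.0026, 0, 1.2],
  [0.0005, -0.0052, 0, 2.4],
  [0.0009, -0.0078, 0, 3.6],
  [0.0013, -0.0104, 0, 4.8],
  [0.0018, -0.013, 0, 6],
])

```text
time: 11.13
tool_pos: [0.4693, -0.1145, 0.1068]
tool_rot: [0.002, 0.826, 0.564, 0.002]
contact_force: [7.7, -1.6, -4.4]
gripper_width: 0.398
```

```bash
python3 - <<'E'
from h import *
info();tq()
E
```

```text
t 11.13 p [ 0.4693 -0.1145  0.1068] yaw 68.7 F [ 7.66 -1.63 -4.36] M [-0.149 -1.199  0.018] w 0.398 j6 -0.02 r 0.126 ang -114.74 Tz 0.963
T_F 0.981 T_M 0.985  Fnorm 7.73 Frad -1.26 | from M 7.80 -1.98
```

jog_arm([
  [0.0002, -0.0016, 0, 0.75],
  [0.0004, -0.0033, 0, 1.5],
  [0.0006, -0.0049, 0, 2.25],
  [0.0008, -0.0065, 0, 3],
])

```text
time: 11.47
tool_pos: [0.4637, -0.1116, 0.1068]
tool_rot: [0.002, 0.84, 0.543, 0.002]
contact_force: [8.7, -1.6, -5.3]
gripper_width: 0.399
```

```bash
python3 - <<'E'
from h import *
info();tq()
E
```

```text
t 11.47 p [ 0.4637 -0.1116  0.1068] yaw 65.7 F [ 8.74 -1.61 -5.27] M [-0.263 -1.304  0.037] w 0.399 j6 0.03 r 0.1259 ang -117.57 Tz 1.069
T_F 1.106 T_M 1.110  Fnorm 8.63 Frad -2.13 | from M 8.65 -1.97
```

jog_arm([
  [0.0002, -0.0016, 0, 0.75],
  [0.0004, -0.0033, 0, 1.5],
  [0.0006, -0.0049, 0, 2.25],
  [0.0008, -0.0065, 0, 3],
])

```text
time: 11.8
tool_pos: [0.4582, -0.1084, 0.1068]
tool_rot: [0.003, 0.854, 0.521, 0.002]
contact_force: [9.1, -3.0, -6.7]
gripper_width: 0.403
```

```bash
python3 - <<'E'
from h import *
info();tq()
E
```

```text
t 11.8 p [ 0.4582 -0.1084  0.1068] yaw 62.7 F [ 9.08 -3.05 -6.69] M [-0.428 -1.35   0.078] w 0.403 j6 0.08 r 0.1258 ang -120.46 Tz 1.179
T_F 1.257 T_M 1.235  Fnorm 9.47 Frad -1.45 | from M 9.31 -1.59
```

jog_arm([
  [0.0001, -0.0008, 0, 0.35],
  [0.0002, -0.0015, 0, 0.7],
])

```text
time: 11.97
tool_pos: [0.4572, -0.1078, 0.107]
tool_rot: [0.003, 0.857, 0.515, 0.002]
contact_force: [9.9, -4.0, -6.4]
gripper_width: 0.403
```

```bash
python3 - <<'E'
from h import *
info();tq()
E
```

```text
t 11.97 p [ 0.4572 -0.1078  0.107 ] yaw 62.1 F [ 9.86 -4.01 -6.4 ] M [-0.462 -1.386  0.019] w 0.403 j6 0.1 r 0.1258 ang -121.03 Tz 1.323
T_F 1.342 T_M 1.215  Fnorm 10.59 Frad -1.08 | from M 9.61 -1.61
```

Average is about 1.26 N m, with a push of about 10 N. I'll ease off to the middle of the gap and rise clear.

jog_arm([
  [0, 0.002, 0, 0],
  [0, 0.004, 0, 0],
  [0, 0.006, 0, 0],
  [0, 0.008, 0, 0],
  [0, 0.0085, 0, 0],
])

```text
time: 12.38
tool_pos: [0.4624, -0.1108, 0.1064]
tool_rot: [-0.0, 0.857, 0.516, -0.0]
contact_force: [0.7, 0.6, -0.7]
gripper_width: 0.404
```

```bash
python3 - <<'E'
from h import *
info();tq()
E
```

```text
t 12.38 p [ 0.4624 -0.1108  0.1064] yaw 62.1 F [ 0.69  0.6  -0.65] M [-0.07  -0.046 -0.001] w 0.404 j6 0.1 r 0.1259 ang -118.28 Tz 0.04
T_F 0.039 T_M 0.061  Fnorm 0.33 Frad -0.85 | from M 0.49 0.27
```

Free of contact. I'll go up gradually, then aside, and take a final look.

jog_arm([
  [0, 0, -0.01, 0],
  [0, 0, -0.02, 0],
  [0, 0, -0.035, 0],
  [0, 0, -0.055, 0],
  [0, 0, -0.08, 0],
])

```text
time: 12.8
tool_pos: [0.4615, -0.1103, 0.1869]
tool_rot: [-0.001, 0.857, 0.516, -0.001]
contact_force: [0.4, -0.5, -0.0]
gripper_width: 0.397
```

jog_arm([
  [0, 0, -0.03, 0],
  [-0.03, 0, -0.06, 0],
  [-0.07, 0, -0.09, 0],
  [-0.11, 0, -0.1, 0],
  [-0.15, 0, -0.1, 0],
])

```text
time: 13.22
tool_pos: [0.3955, -0.2395, 0.292]
tool_rot: [0.004, 0.856, 0.517, 0.001]
contact_force: [1.2, -0.7, -0.4]
gripper_width: 0.405
```

jog_arm([
  [-0.04, 0, 0, 0],
  [-0.08, 0, 0, 0],
  [-0.12, 0, 0, 0],
  [-0.16, 0, 0, 0],
  [-0.18, 0, 0, 0],
])

```text
time: 13.63
tool_pos: [0.3083, -0.3998, 0.2874]
tool_rot: [0.001, 0.858, 0.514, -0.001]
contact_force: [-0.7, 0.4, 0.5]
gripper_width: 0.4
```

```bash
python3 - <<'E'
from h import *
info()
a=cams.grab_frame("top");b=cams.grab_frame("scene")
A=cv2.resize(a[185:335,270:420],(600,600),interpolation=2)[:480]
cv2.imwrite("pics/f_top.png",A[:,:,::-1])
cv2.imwrite("pics/f_scene.png",cv2.resize(b[150:300,230:430],(800,600),interpolation=2)[:,:,::-1])
E
```

```text
t 13.63 p [ 0.3083 -0.3998  0.2874] yaw 61.9 F [-0.65  0.4   0.45] M [ 0.023 -0.009 -0.008] w 0.4 j6 -0.57 r 0.4533 ang -118.12 Tz -0.348
```

View pics/f_top.png

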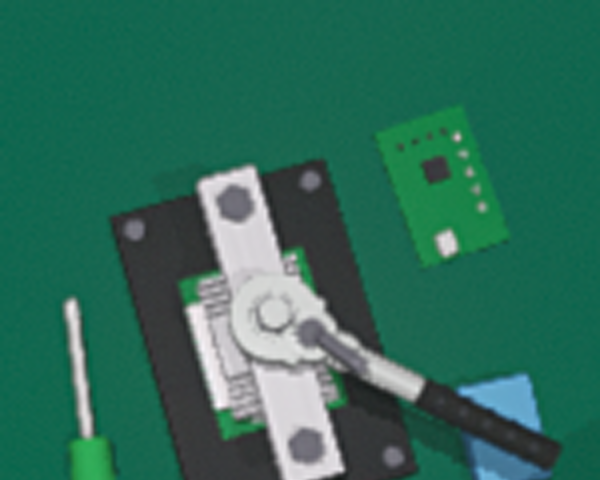

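View pics/f_scene.png

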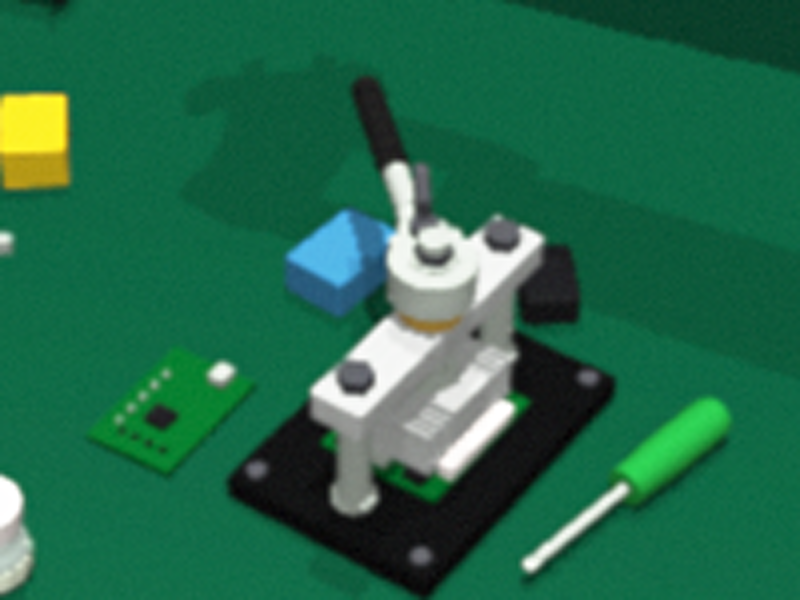

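The final views show the handle at about −117° yaw. The tab, from (312,332) to (368,368) in the top crop, is angled clockwise of the handle, so it is set to tighten. The board, cartons, adapter and screwdriver look undisturbed.

```bash
python3 -c "
from plant import manip
print(manip.job_done())"
```

```text
the job is handed in; nothing more can be done
None
```

The screw is clamped at about 1.25 N m, the ratchet is set to tighten, and the arm is clear. I handed the job in at about 13.7 s of the 61 s; it gave no verdict.

- **Lever:** I flipped the pawl lever over with a side push that peaked at about 5 N. That is more than the 1–2 N given for a flip, but the handle did not visibly move.
- **Tightening:** One clockwise stroke of about 90° was enough. The screw ran free at 0.3–0.4 N m, then took up steadily.
- **Final torque:** The last two readings disagreed: 1.34 N m from the wrist force and 1.22 N m from the wrist moment. The readings just before them were 1.26 and 1.24. The normal push was 9.6–10.6 N. My best figure is about 1.25–1.28 N m, below the 1.4 limit.
- **Last checks:** The tab points clockwise of the handle in both views. Wrist force was near zero when I handed in. The board, blue carton, adapter and screwdriver in the final views looked unmoved; I did not check the tape roll, and the tweezers, yellow carton and jar were only partly in view.

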